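# Swing the engraver's vise to the yellow mark

## Robot

A 6-joint arm with a two-finger parallel gripper is mounted at the origin on the work surface. World frame = base frame: x ahead of the robot, y to its left, z up, the work surface at z = 0. Lengths are in m, angles in degrees, forces in N, time in s.
With the tool pointing down it reaches from about 0.4 to 0.825 m from the base axis. Payload 7 kg.
Tool frame: the origin (TCP) lies between the finger pads; the fingertips stand 19 mm ahead of it and the grasp point (between the pads) is the TCP; z points along the fingers, y is the line along which they close (so a half turn about z gives the same grasp; the last joint's range is limited). The gripper opens to 88 mm and grips with 3 to 60 N. Pads are 19 mm wide; open, the fingers measure 130 mm over their backs; the gripper's body (78 mm by 193 mm) begins 47 mm behind the grasp point.
Start: joints at [84.173, 20.546, 0.682, 0, -70.136, -16.507], TCP at [0.257, 0.624, 0.246] pointing down, gripper open.
Joint ranges: [-176.03, 176.03], [-82.01, 121.73], [-58.28, 71.71], [-173.87, 95.51], [-174.79, -0.11], [-173.66, 173.66]. Speed limits (degrees/s): [136.94, 136.94, 172.46, 180, 180, 180].

## Interface

Orientations are given as [roll, pitch, yaw] about the fixed x, y, z axes, in that order (R = Rz(yaw) Ry(pitch) Rx(roll)).
In Python, from plant import get_obs, snapshot, close_job, spot_in, spot_point gives the robot as it stands.
- The arm moves only by the tool play_rows, never from a script. Its argument "plan" is a list of rows, each a list of 6 numbers: the shift along the tool's x, y, z in cm, then the turn, a rotation vector about the tool's x, y, z in degrees. A call has 1 to 20 rows; each row shifts and turns the commanded pose from where the row before left it, along the tool's axes as they then stand; what a row does not reach is not made up. A row lasts 1/12 s, in which the tool goes at most 41.7 mm and 7.16 degrees, less where a joint would pass 70% of its speed; a pose out of reach is approached as far as the arm can. A call is refused whole if a number of a shift passes 4.17 or a number of a turn 7.16, either way. A call with a gripper value outside its range is refused whole. "grip" is the finger opening in cm, from 0 to 8.76, set as the call begins (left out, the last holds). The fingers move at their own pace and stop on an object; the grip force is fixed at half the most. Time passes only in rows, so rows that do not move let the fingers close. It gives the time, the measured TCP pose, the force, the opening and the grip force at its end, in the units of the state.
- get_obs(): the state, without advancing time (a new reading comes with each control period).
- snapshot(name): name is "scene" or "top" or "wrist"; returns a dict with "frame" (420x560x3 uint8, red, green, blue), "fx", "fy", "cx", "cy" (pixels), "position" and "attitude" of the camera in the world. Camera axes: x right, y down, z forward; pixel columns grow to the right and rows downward; lengths in m; the calibration is good to about 2 mm. A picture is of the moment at which its call begins. There is no depth.
- close_job(): hands the job in; it is judged then, once.
Trained networks look in the newest picture that a camera, given by its name, has taken for a name from the list of things; names that differ only in an ending like _2 or _b are one class to them, and where a whole thing is asked for, a point or a joint stands for the part that bears it (a point fixed in the world has none). Each returns a list of dicts, best first, with "score" (0 to 1); they miss things now and then, are a little off and sometimes report something else, mostly with a low value. They report only what shows in the picture. A call takes as long as a camera call.
- spot_in(camera, thing): "position" ([x, y, z] in m, in world coordinates, good to about 4 mm: the middle of the surface that is visible of it).
- spot_point(camera, thing): "position" ([x, y, z] in m, in world coordinates, good to about 4 mm: a listed point, or the origin of a listed thing).
The state is a dict: "clock": time; "joint_pos": joint angles; "qvel": joint speeds; "tau": joint torques, N m; "tool_pos": TCP position; "orientation": TCP orientation; "force": force on the tool from outside, world axes, zero at the start; "moment": the same for the moment, N m; "opening": finger opening in m; "gripper_force": force on a finger pad.
Only numpy, scipy, OpenCV 4.12 (cv2) and the standard library are available. Lean on these libraries where they do the work, as an engineer would, in place of code of your own. Each camera call takes 0.05 s, during which the arm holds its last target. There are 200 camera calls.

## Task

Set the engraver's swivel vise to its yellow mark: loosen the red clamp knob by about a quarter turn, then swing the vise head by its wooden handle until its red pointer stands at the yellow dot (not the blue one); then turn the red knob back until it is tight again, and let go. Never force the head round while the knob is tight.

Things in the scene. Friction and masses are not known exactly. Their poses are not given: they have to be found in the camera images.
- vise: Fixed swivel vise: dark steel base 190 mm across, pale graduated ring. Origin on the upright swivel axis at bench level; own x axis to the middle of the graduations, z up. Knobs with upright axes stand at (0, +120 mm): the red clamp knob, and (0, -120 mm): a black one, not needed (42 mm across, top 72 mm). Jaws and copper block: within 45 mm of the axis, top 90 mm.
- clamp (a joint): Red clamp knob, rad: 0 fully tight (stop), growing anticlockwise from above as it loosens, to a stop at 1.6; well loose from 0.9, tight under 0.2. A bar 50 mm long, 14 thick, 45 to 85 mm above the bench, centred on its axis, 120 mm from the vise's; at 0 it lies along the vise's x. Takes about 0.12 N m; stays where left.
- head (a joint): Swing of the vise head, rad: 0 when its pointer lies along the vise's x axis, growing anticlockwise from above, stops at -0.95 and 0.95; about 4 N at the handle moves it, and it stays where left. Its handle is an upright round wooden grip, 22 mm in diameter, 60 to 106 mm above the bench, 85 mm from the swivel axis, exactly opposite the pointer. Forcing it while clamped is a failure.
- pointer (a point): Tip of the flat red pointer on the vise head, 78 mm from the swivel axis, 32 mm above the bench; it swings with the head about the vise's origin.
- mark_yellow: The yellow dot to set the head to, a 13 mm disc, 3 mm thick, stuck on the graduated ring about 73 to 83 mm from the swivel axis and 31 to 40 degrees to one side of the vise's x axis; origin at the centre of its underside, 18.5 mm above the bench. A like blue dot sits on the other side.

How it is judged (in metres and radians):
On the way, in this order (a step that is already met when the one before it is completed fails the run):
1. the red clamp knob is loosened (over 0.9 rad) before the head has moved (pointer within 15 mm of its start) (value of joint clamp above 0.9 rad and distance of pointer from where it was at the start of the episode below 0.015 m), for 0.1 s.
2. with the clamp loose (over 0.8 rad), the pointer tip stands within 15 mm of the yellow dot (value of joint clamp above 0.8 rad and horizontal distance between pointer and mark_yellow below 0.015 m), for 0.2 s.
At the end, for the whole second after the job is handed in: The red knob is tight again (under 0.2 rad from its stop) and still, and the pointer tip stands within 15 mm (horizontally) of the yellow dot's centre (value of joint clamp below 0.2 rad and horizontal distance between pointer and mark_yellow below 0.015 m and velocity of joint clamp between -0.05 and 0.05 rad/s); the robot touches nothing.
It fails at once if the head is swung (over 0.3 rad/s) while the clamp knob is tight (under 0.3 rad) (value of joint clamp below 0.3 rad and (velocity of joint head above 0.3 rad/s or velocity of joint head below -0.3 rad/s)).
It also fails if it takes over 64 s, if anything falls off the work surface, if the arm or the gripper's body presses on something with over 40 N, if the wrist force passes 120 N, or if a joint passes its speed limit or range.

## Working session

There is one attempt and no reset: what is moved stays moved. The work goes in short steps, Python scripts to look and compute and a tool call to move; the robot and the scene stay as the last step left them, time stands still between calls to the robot, and variables do not carry over. Pictures are saved under pics/ and viewed, at most 10 in all, crops included, and the job is handed in when it is done.

Besides the shell and the picture viewer there is one more tool, called after "Call:" by a JSON object that holds its "api" and its "payload", one argument or row to a line. play_rows: Moves the arm, as the interface text tells. Its arguments: {"type":"object","properties":{"plan":{"type":"array","items":{"type":"array","items":{"type":"number"}}},"grip":{"type":"number"}},"required":["plan"]}

```bash
ls; mkdir -p pics; python3 - <<'E'
from plant import *
import cv2
o=get_obs();print(o)
for c in ["scene","top"]:
    s=snapshot(c);cv2.imwrite(f"pics/{c}1.png",s["frame"][:,:,::-1])
    print(c,s["position"],s["fx"])
    for t in ["vise","clamp","head","pointer","mark_yellow"]:
        print(t,"in",[(r["score"],r["position"]) for r in spot_in(c,t)][:2],"pt",[(r["score"],r["position"]) for r in spot_point(c,t)][:2])
E
```

```text
pics
{'clock': 0.0, 'joint_pos': array([ 8.41747841e+01,  2.05924578e+01,  6.34186909e-01, -2.22814755e-02,
       -7.01347905e+01, -1.65049290e+01]), 'qvel': array([-0.09270118,  0.06247722, -0.04621224, -0.00184576,  0.02990621,
       -0.09794965]), 'tau': array([ 4.19389371e-04, -5.82715809e+01,  2.93070495e+01,  6.99703753e+00,
        6.97188894e-03, -1.59509377e-04]), 'tool_pos': array([0.25631944, 0.62394912, 0.24460745]), 'orientation': array([ 1.79904822e+02, -6.35861119e-03, -2.23377281e+01]), 'force': array([-0.24383859, -0.34254139,  0.04666012]), 'moment': array([0.01191142, 0.00170419, 0.02109132]), 'gripper_force': 0.0, 'opening': 0.0876071174792224}
scene [ 0.81885275 -0.20957404  0.58939232] 487.0879870928701
vise in [(0.82, [0.5649, 0.0936, 0.0312])] pt [(0.65, [0.5504, 0.1143, 0.0029])]Traceback (most recent call last):
  File "<stdin>", line 8, in <module>
ValueError: it knows: mark_yellow, pointer, vise
```

```bash
python3 - <<'E'
from plant import *
import cv2
for c in ["scene","top"]:
    s=snapshot(c);cv2.imwrite(f"pics/{c}1.png",s["frame"][:,:,::-1])
    print(c,s["position"],s["attitude"],s["fx"],s["cx"],s["cy"])
    for t in ["vise","clamp","head","pointer","mark_yellow"]:
        for f in (spot_in,spot_point):
            try: print(t,f.__name__,[(r["score"],r["position"]) for r in f(c,t)][:2])
            except ValueError as e: pass
E
```

```text
scene [ 0.81885275 -0.20957404  0.58939232] [-146.84770964   -0.4258118    36.76957007] 487.0879870928701 287.24814965791114 206.04367719314556
vise call [(0.84, [0.5641, 0.0928, 0.0317])]
vise call [(0.6, [0.5489, 0.1165, 0.0])]
clamp call [(0.65, [0.5694, 0.2222, 0.0696])]
head call [(0.58, [0.566, 0.0964, 0.0592])]
pointer call [(0.57, [0.5638, 0.0979, 0.0555])]
pointer call [(0.88, [0.6265, 0.0935, 0.0318])]
mark_yellow call []
mark_yellow call [(0.59, [0.6111, 0.0651, 0.0212])]
top [0.54332624 0.04752298 0.6993918 ] [-175.24913603    2.81719519  -88.75839897] 410.4829733054139 279.4596413219194 211.49939287065456
vise call [(0.56, [0.5482, 0.1132, 0.0323])]
vise call [(0.65, [0.5527, 0.1125, -0.0018])]
clamp call [(0.65, [0.567, 0.2275, 0.0835])]
head call [(0.65, [0.5499, 0.1137, 0.0545])]
pointer call [(0.71, [0.5456, 0.1123, 0.0569])]
pointer call [(0.58, [0.6244, 0.0881, 0.0288])]
mark_yellow call [(0.41, [0.6055, 0.0648, 0.024])]
mark_yellow call [(0.63, [0.6077, 0.0635, 0.0218])]
```

View pics/top1.png

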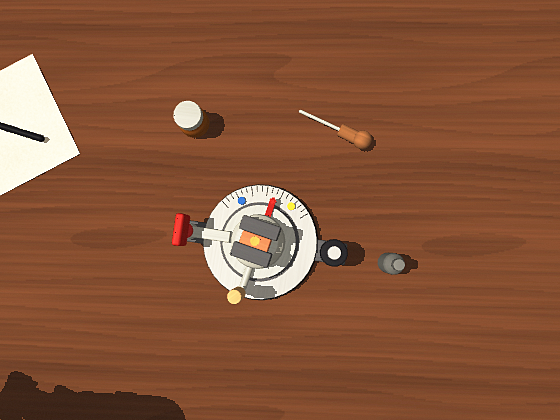

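View pics/scene1.png

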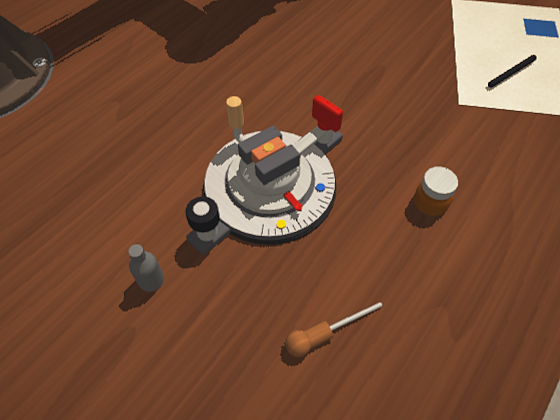

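The top view shows the red knob at (181,230), red pointer at (270,207), yellow dot at (292,207), blue dot at (242,201), handle top at (234,296) and black knob at (334,253). The scene view agrees. Next I'll refine these from pixels.

```bash
cat > h.py <<'E'
from plant import *
import cv2, numpy as np
from scipy.spatial.transform import Rotation as R
def ray(s,uv,z):
    d=R.from_euler("xyz",s["attitude"],degrees=True).as_matrix()@[(uv[0]-s["cx"])/s["fx"],(uv[1]-s["cy"])/s["fy"],1]
    p=np.array(s["position"]);return p+d*(z-p[2])/d[2]
def pix(s,P):
    q=R.from_euler("xyz",s["attitude"],degrees=True).as_matrix().T@(np.array(P)-s["position"])
    return np.array([s["fx"]*q[0]/q[2]+s["cx"],s["fy"]*q[1]/q[2]+s["cy"]])
def blobs(s,lo,hi,amin=15):
    h=cv2.cvtColor(s["frame"],cv2.COLOR_RGB2HSV)
    m=cv2.inRange(h,np.array(lo),np.array(hi))
    n,l,st,c=cv2.connectedComponentsWithStats(m)
    return [(st[i],c[i],np.argwhere(l==i)[:,::-1]) for i in range(1,n) if st[i][4]>=amin]
E
python3 - <<'E'
from h import *
s=snapshot("top")
for nm,lo,hi,z in [("yellow",(24,150,150),(34,255,255),.0215),("blue",(100,150,100),(125,255,255),.0215),("redA",(0,210,120),(5,255,255),.085),("wood",(10,60,180),(24,170,255),.106),("white",(0,0,235),(180,30,255),.072)]:
    for st,c,p in blobs(s,lo,hi):
        print(nm,st,c.round(1),ray(s,c,z).round(4), ray(s,c,.032).round(4) if nm=="redA" else "", cv2.minAreaRect(p.astype(np.float32)) if nm=="redA" else "")
f=cv2.resize(s["frame"][180:310,165:355,::-1],None,fx=4,fy=4,interpolation=cv2.INTER_CUBIC);cv2.imwrite("pics/crop1.png",f)
E
```

```text
yellow [287 202   8   8  45] [290.6 205.8] [0.6088 0.0637 0.0215]  
yellow [251 237   8   8  42] [254.7 240.6] [0.5499 0.1221 0.0215]  
blue [238 197   7   8  44] [241.1 200.2] [0.6168 0.1466 0.0215]  
redA [265 198  11  18  84] [270.1 207. ] [0.6003 0.0931 0.085 ] [0.6053 0.0971 0.032 ] ((270.3999938964844, 206.29998779296875), (5.375871181488037, 18.024980545043945), 18.434946060180664)
redA [172 213  12  33  98] [178.  229.4] [0.5638 0.2323 0.085 ] [0.5656 0.2482 0.032 ] ((177.4884490966797, 229.07513427734375), (8.287117004394531, 31.9320125579834), 8.746162414550781)
wood [338 125  30  20 274] [353.  134.9] [ 0.7062 -0.0275  0.106 ]  
wood [239 230  31  21 319] [254.  240.7] [0.549  0.1138 0.106 ]  
wood [227 289  14  15 147] [234.  296.1] [0.469  0.1405 0.106 ]  
white [   0   54   80  141 6632] [ 29.6 125.6] [0.7267 0.4857 0.072 ]  
white [174 101  26  27 418] [185.8 115.7] [0.7445 0.2313 0.072 ]  
white [299 110  41  20  90] [319.3 119.5] [0.7397 0.0206 0.072 ]  
white [ 210  185   73   45 1030] [241.  202.6] [0.6077 0.1393 0.072 ]  
white [ 254  191   62  106 1795] [296.  249.9] [0.5367 0.0531 0.072 ]  
white [291 198   6   5  20] [293.7 199.9] [0.6131 0.058  0.072 ]  
white [ 202  205   65   85 1867] [227.7 249.8] [0.5345 0.1576 0.072 ]  
white [273 209  19  18 137] [281.  217.4] [0.5858 0.077  0.072 ]  
white [290 243   5  12  39] [292.2 248.6] [0.5386 0.059  0.072 ]  
white [328 247  13  12 124] [333.8 252.4] [ 0.5342 -0.0042  0.072 ]  
white [253 265  31  13 234] [266.7 271.6] [0.503 0.097 0.072]  
white [245 294  19   5  33] [251.9 296.7] [0.4646 0.1184 0.072 ]
```

View pics/crop1.png

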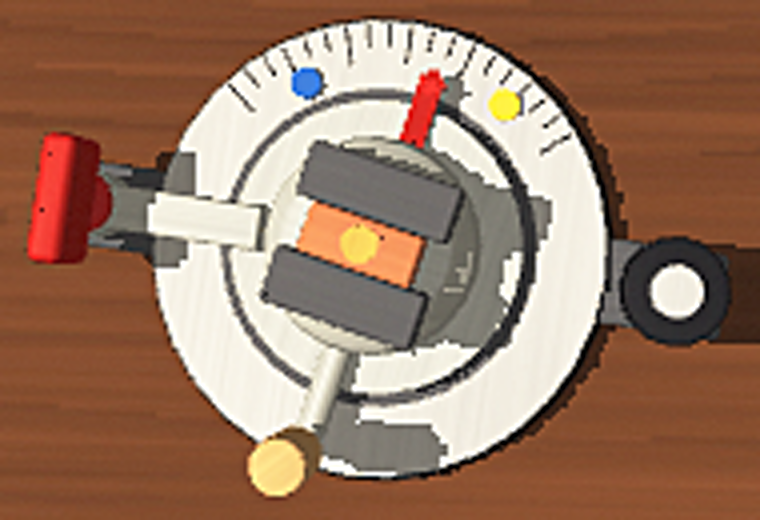

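Crop: red bar about (57,198), yellow dot (505,105), pointer tip (433,75), handle top (277,468). A pale strap runs from (150,212) to (265,228), ending near the red knob. I need its height before placing a finger there.

```bash
python3 - <<'E'
from h import *
s=snapshot("scene")
f=cv2.resize(s["frame"][80:260,180:360,::-1],None,fx=3.3,fy=3.3,interpolation=cv2.INTER_CUBIC);cv2.imwrite("pics/crop2.png",f)
t=snapshot("top")
for z in (.03,.045,.06,.075):
    a=[ray(t,(202.3,c),z) for c in (228.,239.)]
    print(z,[ (p[:2].round(4),((pix(s,p)-[180,80])*3.3).round(0)) for p in a])
E
```

```text
0.03 [(array([0.5688, 0.2084]), array([454., 198.])), (array([0.5507, 0.2077]), array([421., 181.]))]
0.045 [(array([0.5682, 0.2048]), array([450., 180.])), (array([0.5505, 0.2041]), array([417., 163.]))]
0.06 [(array([0.5676, 0.2012]), array([447., 162.])), (array([0.5504, 0.2005]), array([414., 145.]))]
0.075 [(array([0.5671, 0.1976]), array([443., 142.])), (array([0.5502, 0.1969]), array([410., 126.]))]
```

View pics/crop2.png

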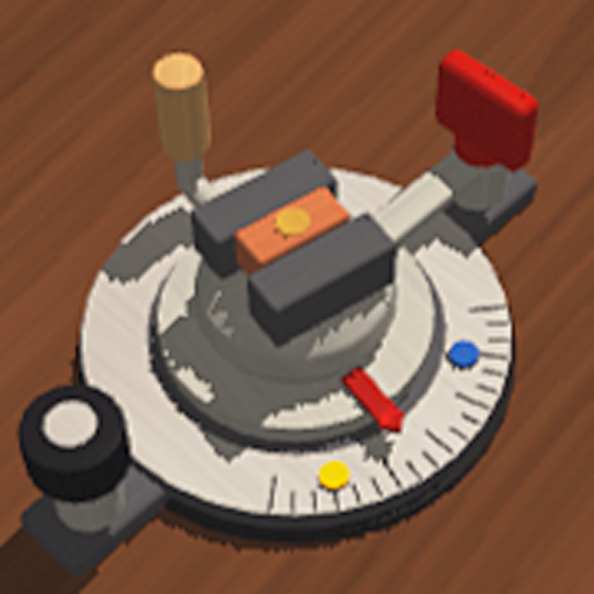

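The strap end lies at z≈0.04, below where the fingertips will be (≥0.053). Moving above the red knob, tool x along the bar.

Call:
{"api": "play_rows", "payload": {
  "grip": 4.5,
  "plan": [
    [0, 0, 0, 0, 0, -5],
    [0, 0, 0, 0, 0, -5],
    [0, 0, 0, 0, 0, -5],
    [2.1, 2.06, 0.5, 0, 0, 0],
    [2.1, 2.06, 0.5, 0, 0, 0],
    [2.1, 2.06, 0.5, 0, 0, 0],
    [2.1, 2.06, 0.5, 0, 0, 0],
    [2.1, 2.06, 0.5, 0, 0, 0],
    [2.1, 2.06, 0.5, 0, 0, 0],
    [2.1, 2.06, 0.5, 0, 0, 0],
    [2.1, 2.06, 0.5, 0, 0, 0],
    [2.1, 2.06, 0.5, 0, 0, 0],
    [2.1, 2.06, 0.5, 0, 0, 0],
    [2.1, 2.06, 0.5, 0, 0, 0],
    [2.1, 2.06, 0.5, 0, 0, 0],
    [2.1, 2.06, 0.5, 0, 0, 0],
    [2.1, 2.06, 0.5, 0, 0, 0],
    [2.1, 2.06, 0.5, 0, 0, 0],
    [2.1, 2.06, 0.5, 0, 0, 0],
    [2.1, 2.06, 0.5, 0, 0, 0]
  ]
}}

```text
clock: 2.92
tool_pos: [0.5667, 0.2302, 0.1605]
orientation: [-180.0, -0.0, -7.3]
force: [0.4, 0.4, -0.0]
opening: 0.0451
gripper_force: 0.0
```

```bash
python3 - <<'E'
from h import *
s=snapshot("wrist");o=get_obs()
print(o["tool_pos"],o["orientation"],o["opening"],o["joint_pos"].round(1))
cv2.imwrite("pics/wrist1.png",s["frame"][:,:,::-1])
for st,c,p in blobs(s,(0,190,90),(6,255,255),60):
    r=cv2.minAreaRect(p.astype(np.float32)); b=cv2.boxPoints(r)
    w=np.array([ray(s,q,.085)[:2] for q in b]); print(st,c.round(1),b.round(0).tolist(),w.round(4).tolist(),w.mean(0).round(4))
print([(r["score"],r["position"]) for r in spot_in("wrist","clamp")+spot_point("wrist","vise")])
E
```

```text
[0.56839614 0.22674669 0.15922057] [ 1.79900443e+02  4.09005700e-02 -7.44087723e+00] 0.044488229535103604 [ 40.   18.6 -14.2   0.  -57.3  42.5]
[428 116  25  43 561] [440.3 137.6] [[427.0, 157.0], [439.0, 114.0], [454.0, 118.0], [442.0, 161.0]] [[0.6018, 0.13], [0.6273, 0.1226], [0.6238, 0.1136], [0.598, 0.1207]] [0.6127 0.1217]
[ 257  185   32   79 1685] [272.4 223.5] [[252.0, 261.0], [261.0, 183.0], [291.0, 187.0], [283.0, 264.0]] [[0.5454, 0.2505], [0.5984, 0.237], [0.5936, 0.2176], [0.5402, 0.2299]] [0.5694 0.2337]
[(0.69, [0.5684, 0.2301, 0.0852]), (0.61, [0.5512, 0.1131, -0.0012])]
```

View pics/wrist1.png

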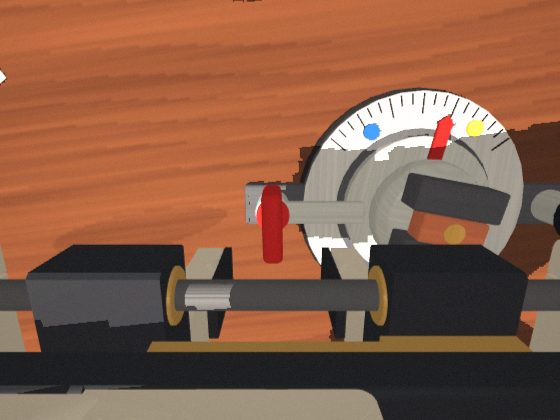

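Wrist view: red bar top spans (272,187) to (272,263), between the finger planes; yellow dot at (475,128) and pointer tip at (447,120) match the earlier picture. Knob axis ≈ (0.567, 0.231). Descend and grip.

Call:
{"api": "play_rows", "payload": {
  "plan": [
    [-0.2, -0.4, 0, 0, 0, 0],
    [0, 0, 1.5, 0, 0, 0],
    [0, 0, 1.5, 0, 0, 0],
    [0, 0, 1.5, 0, 0, 0],
    [0, 0, 1.5, 0, 0, 0],
    [0, 0, 1.5, 0, 0, 0],
    [0, 0, 1.2, 0, 0, 0],
    [0, 0, 0, 0, 0, 0],
    [0, 0, 0, 0, 0, 0]
  ]
}}

```text
clock: 3.82
tool_pos: [0.5638, 0.2367, 0.0736]
orientation: [180.0, 0.0, -7.2]
force: [0.8, -0.5, 0.6]
opening: 0.0449
gripper_force: 0.0
```

Call:
{"api": "play_rows", "payload": {
  "grip": 0,
  "plan": [
    [0, 0, 0, 0, 0, 0],
    [0, 0, 0, 0, 0, 0],
    [0, 0, 0, 0, 0, 0],
    [0, 0, 0, 0, 0, 0],
    [0, 0, 0, 0, 0, 0],
    [0, 0, 0, 0, 0, 0],
    [0, 0, 0, 0, 0, 0],
    [0, 0, 0, 0, 0, 0]
  ]
}}

```text
clock: 4.48
tool_pos: [0.5642, 0.2339, 0.0741]
orientation: [179.9, 0.0, -7.3]
force: [-0.4, -6.4, 4.3]
opening: 0.0139
gripper_force: 30.0
```

Call:
{"api": "play_rows", "payload": {
  "plan": [
    [0, 0.15, 0, 0, 0, 0],
    [0, 0, 0, 0, 0, -5],
    [0, 0, 0, 0, 0, -5],
    [0, 0, 0, 0, 0, -5],
    [0, 0, 0, 0, 0, -5]
  ]
}}

```text
clock: 4.9
tool_pos: [0.5642, 0.2333, 0.0741]
orientation: [180.0, 0.0, 12.9]
force: [-0.2, -4.2, 4.6]
opening: 0.0137
gripper_force: 30.0
```

Call:
{"api": "play_rows", "payload": {
  "plan": [
    [0, 0, 0, 0, 0, -5],
    [0, 0, 0, 0, 0, -5],
    [0, 0, 0, 0, 0, -5],
    [0, 0, 0, 0, 0, -5],
    [0, 0, 0, 0, 0, -5],
    [0, 0, 0, 0, 0, -5],
    [0, 0, 0, 0, 0, -5],
    [0, 0, 0, 0, 0, -5],
    [0, 0, 0, 0, 0, -5],
    [0, 0, 0, 0, 0, -5],
    [0, 0, 0, 0, 0, 0],
    [0, 0, 0, 0, 0, 0]
  ]
}}

```text
clock: 5.9
tool_pos: [0.565, 0.2324, 0.0741]
orientation: [179.9, 0.1, 62.7]
force: [3.2, -8.8, 1.9]
opening: 0.0136
gripper_force: 30.0
```

Call:
{"api": "play_rows", "payload": {
  "grip": 4.5,
  "plan": [
    [0, 0, 0, 0, 0, 0],
    [0, 0, 0, 0, 0, 0],
    [0, 0, 0, 0, 0, 0],
    [0, 0, 0, 0, 0, 0],
    [0, 0, -0.6, 0, 0, 0],
    [0, 0, -1.5, 0, 0, 0],
    [0, 0, -2, 0, 0, 0],
    [0, 0, -2, 0, 0, 0],
    [0, 0, -2, 0, 0, 0],
    [0, 0, -2, 0, 0, 0]
  ]
}}

```text
clock: 6.73
tool_pos: [0.5641, 0.2344, 0.176]
orientation: [180.0, -0.0, 62.7]
force: [0.2, -0.5, -0.0]
opening: 0.0449
gripper_force: 0.0
```

Call:
{"api": "play_rows", "payload": {
  "plan": [
    [0, 0, 0, 0, 0, 6.8],
    [0, 0, 0, 0, 0, 6.8],
    [0, 0, 0, 0, 0, 6.8],
    [0, 0, 0, 0, 0, 6.8],
    [0, 0, 0, 0, 0, 6.8],
    [0, 0, 0, 0, 0, 6.8],
    [0, 0, 0, 0, 0, 6.8],
    [0, 0, 0, 0, 0, 6.8],
    [0, 0, 0, 0, 0, 6.8],
    [0, 0, 0, 0, 0, 6.8],
    [0, 0, 0, 0, 0, 6.8],
    [0, 0, 0, 0, 0, 6.8],
    [-1.5, 3, 0, 0, 0, 0],
    [-1.5, 3, 0, 0, 0, 0],
    [-1.5, 3, 0, 0, 0, 0],
    [-1.5, 2.8, 0, 0, 0, 0],
    [0, 0, 0, 0, 0, 0],
    [0, 0, 0, 0, 0, 0]
  ]
}}

```text
clock: 8.23
tool_pos: [0.4684, 0.1414, 0.1756]
orientation: [-179.9, -0.0, -18.9]
force: [0.2, 0.2, 0.1]
opening: 0.0449
gripper_force: 0.0
```

```bash
python3 - <<'E'
from h import *
o=[get_obs() for i in range(1)][0]
print(o["tool_pos"],o["orientation"],o["force"])
s=snapshot("wrist");cv2.imwrite("pics/wrist2.png",s["frame"][:,:,::-1])
print("handle px expected",pix(s,(.469,.1405,.106)),"axis",pix(s,(.549,.113,.09)))
for st,c,p in blobs(s,(10,60,150),(24,190,255),100): print("wood",st,c.round(1),ray(s,c,.106).round(4))
for st,c,p in blobs(s,(24,150,120),(34,255,255)): print("yel",st,c.round(1),ray(s,c,.0215).round(4))
print([(r["score"],r["position"]) for r in spot_point("wrist","pointer")+spot_point("wrist","mark_yellow")+spot_point("wrist","vise")])
E
```

```text
[0.46840036 0.14136713 0.17564963] [-1.79913229e+02 -4.96576118e-02 -1.89390977e+01] [0.2454446  0.23918965 0.06832263]
handle px expected [278.17928498 229.86439597] axis [278.28614962  94.64793304]
wood [ 239   79   70   33 1978] [273.2  94.8] [0.549  0.1162 0.106 ]
yel [305   0  17  11 142] [312.6   4. ] [0.607  0.0649 0.0215]
yel [267  84  12  14  55] [273.8  89.5] [0.5579 0.1136 0.0215]
yel [271  95   9  10  25] [274.8  99.6] [0.5502 0.1153 0.0215]
[(0.57, [0.6117, 0.0612, 0.0178]), (0.59, [0.5513, 0.1153, 0.0])]
```

View pics/wrist2.png

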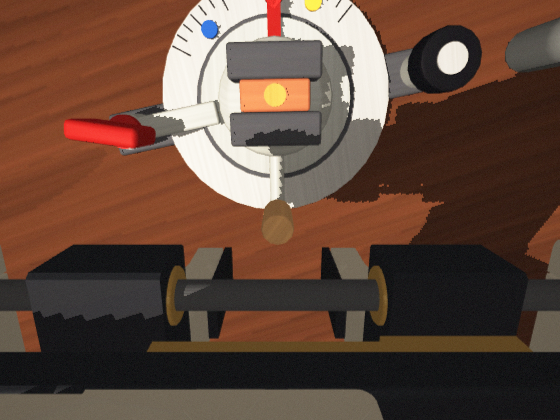

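The handle top is at (278,230), exactly where expected. The red bar now lies sideways at (105,132), so the knob is loose. Descend and grip the handle.

Call:
{"api": "play_rows", "payload": {
  "plan": [
    [0, 0, 1.5, 0, 0, 0],
    [0, 0, 1.5, 0, 0, 0],
    [0, 0, 1.5, 0, 0, 0],
    [0, 0, 1.5, 0, 0, 0],
    [0, 0, 1.5, 0, 0, 0],
    [0, 0, 1.5, 0, 0, 0],
    [0, 0, 0, 0, 0, 0],
    [0, 0, 0, 0, 0, 0]
  ]
}}

```text
clock: 9.1
tool_pos: [0.4692, 0.1421, 0.0838]
orientation: [179.9, 0.1, -18.9]
force: [0.2, 0.6, -0.3]
opening: 0.0448
gripper_force: 0.0
```

Call:
{"api": "play_rows", "payload": {
  "grip": 0,
  "plan": [
    [0, 0, 0, 0, 0, 0],
    [0, 0, 0, 0, 0, 0],
    [0, 0, 0, 0, 0, 0],
    [0, 0, 0, 0, 0, 0],
    [0, 0, 0, 0, 0, 0],
    [0, 0, 0, 0, 0, 0],
    [0, 0, 0, 0, 0, 0],
    [0, 0, 0, 0, 0, 0]
  ]
}}

```text
clock: 9.77
tool_pos: [0.4693, 0.1419, 0.0852]
orientation: [-180.0, -0.0, -18.9]
force: [-2.0, -1.6, 6.7]
opening: 0.0217
gripper_force: 30.0
```

Call:
{"api": "play_rows", "payload": {
  "plan": [
    [0.005, -0.31, 0, 0, 0, 2.1],
    [0.005, -0.31, 0, 0, 0, 2.1],
    [0.005, -0.31, 0, 0, 0, 2.1],
    [0.005, -0.31, 0, 0, 0, 2.1],
    [0.005, -0.31, 0, 0, 0, 2.1],
    [0.005, -0.31, 0, 0, 0, 2.1],
    [0.005, -0.31, 0, 0, 0, 2.1],
    [0.005, -0.31, 0, 0, 0, 2.1],
    [0.005, -0.31, 0, 0, 0, 2.1],
    [0.005, -0.31, 0, 0, 0, 2.1],
    [0, 0, 0, 0, 0, 0],
    [0, 0, 0, 0, 0, 0],
    [0, 0, 0, 0, 0, 0],
    [0, 0, 0, 0, 0, 0]
  ]
}}

```text
clock: 10.93
tool_pos: [0.4846, 0.1694, 0.0852]
orientation: [-179.9, -0.0, -39.9]
force: [-2.0, 1.8, 5.5]
opening: 0.0214
gripper_force: 30.0
```

```bash
python3 - <<'E'
from h import *
o=get_obs();print(o["tool_pos"],o["orientation"],o["force"])
s=snapshot("scene");f=s["frame"][80:300,140:400,::-1];cv2.imwrite("pics/scene2.png",cv2.resize(f,None,fx=2.5,fy=2.5))
print([(r["score"],r["position"]) for r in spot_point("scene","pointer")+spot_point("scene","mark_yellow")])
E
```

```text
[0.484632   0.16942007 0.08519673] [-1.79918877e+02 -9.92775930e-03 -3.99264132e+01] [-2.02847444  1.83698069  5.45495436]
[(0.57, [0.6154, 0.0666, 0.0341]), (0.49, [0.5474, 0.1188, 0.0003]), (0.47, [0.6101, 0.0659, 0.0214])]
```

View pics/scene2.png

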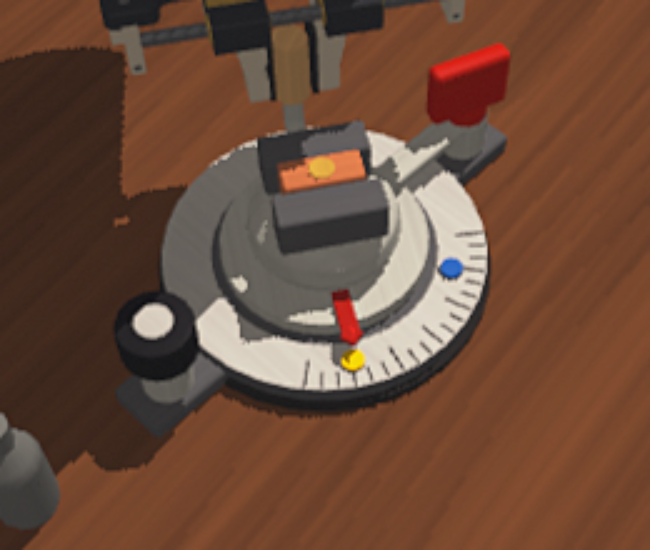

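The pointer now stands at the yellow dot (pointer (348,335), dot (353,358)), and the red bar lies loose at (468,80). Release, rise, and return to the red knob.

Call:
{"api": "play_rows", "payload": {
  "grip": 4.5,
  "plan": [
    [0, 0, 0, 0, 0, 0],
    [0, 0, 0, 0, 0, 0],
    [0, 0, 0, 0, 0, 0],
    [0, 0, 0, 0, 0, 0],
    [0, 0, -0.6, 0, 0, 0],
    [0, 0, -1.4, 0, 0, 0],
    [0, 0, -2, 0, 0, 0],
    [0, 0, -2, 0, 0, 0],
    [0, 0, -2, 0, 0, 0],
    [0, 0, -1, 0, 0, 0]
  ]
}}

```text
clock: 11.92
tool_pos: [0.4852, 0.1694, 0.1774]
orientation: [-179.8, -0.1, -39.9]
force: [0.9, 0.2, 0.0]
opening: 0.0451
gripper_force: 0.0
```

Call:
{"api": "play_rows", "payload": {
  "plan": [
    [0, 0, 0, 0, 0, -6.84],
    [0, 0, 0, 0, 0, -6.84],
    [0, 0, 0, 0, 0, -6.84],
    [0, 0, 0, 0, 0, -6.84],
    [0, 0, 0, 0, 0, -6.84],
    [0, 0, 0, 0, 0, -6.84],
    [0, 0, 0, 0, 0, -6.84],
    [0, 0, 0, 0, 0, -6.84],
    [0, 0, 0, 0, 0, -6.84],
    [0, 0, 0, 0, 0, -6.84],
    [0, 0, 0, 0, 0, -6.84],
    [0, 0, 0, 0, 0, -6.84],
    [0, 0, 0, 0, 0, -6.84],
    [0, 0, 0, 0, 0, -6.84],
    [0, 0, 0, 0, 0, -6.84]
  ]
}}

```text
clock: 13.17
tool_pos: [0.4841, 0.1688, 0.1743]
orientation: [-180.0, 0.0, 63.0]
force: [0.4, 0.3, -0.3]
opening: 0.0448
gripper_force: 0.0
```

Call:
{"api": "play_rows", "payload": {
  "plan": [
    [1.86, 0.85, 0, 0, 0, 0],
    [1.86, 0.85, 0, 0, 0, 0],
    [1.86, 0.85, 0, 0, 0, 0],
    [1.86, 0.85, 0, 0, 0, 0],
    [1.86, 0.85, 0, 0, 0, 0],
    [0, 0, 0, 0, 0, 0],
    [0, 0, 0, 0, 0, 0],
    [0, 0, 0, 0, 0, 0]
  ]
}}

```text
clock: 13.83
tool_pos: [0.5641, 0.2316, 0.1739]
orientation: [-180.0, 0.1, 62.7]
force: [-0.2, -0.7, -0.4]
opening: 0.0449
gripper_force: 0.0
```

```bash
python3 - <<'E'
from h import *
o=get_obs();print(o["tool_pos"],o["orientation"],o["joint_pos"].round(1))
s=snapshot("wrist")
c=pix(s,(.565,.2325,.085));print("expected knob px",c)
for st,c,p in blobs(s,(0,190,90),(6,255,255),60): print(st,c.round(1),ray(s,c,.08).round(4),cv2.minAreaRect(p.astype(np.float32)))
s=snapshot("top"); print([(r["score"],r["position"]) for r in spot_point("top","pointer")+spot_point("top","mark_yellow")])
E
```

```text
[0.56413017 0.23156435 0.17393744] [-1.79957157e+02  6.89159192e-02  6.26537869e+01] [ 40.6  17.6 -13.4  -0.  -59.  112. ]
expected knob px [278.30974719 221.86570482]
[ 262  177   31   73 1530] [277.  212.1] [0.5668 0.238  0.08  ] ((277.0, 213.0), (72.0, 30.0), 90.0)
[(0.84, [0.6113, 0.0626, 0.0324]), (0.41, [0.6105, 0.0629, 0.0214])]
```

The pointer and yellow dot coincide to about 1 mm, and the bar is aligned with the gripper. Descend, grip, tighten.

Call:
{"api": "play_rows", "payload": {
  "plan": [
    [0, 0, 1.6, 0, 0, 0],
    [0, 0, 1.6, 0, 0, 0],
    [0, 0, 1.7, 0, 0, 0],
    [0, 0, 1.7, 0, 0, 0],
    [0, 0, 1.7, 0, 0, 0],
    [0, 0, 1.7, 0, 0, 0],
    [0, 0, 0, 0, 0, 0],
    [0, 0, 0, 0, 0, 0]
  ]
}}

```text
clock: 14.7
tool_pos: [0.5643, 0.2315, 0.0743]
orientation: [-180.0, 0.1, 62.7]
force: [0.0, 0.8, 0.6]
opening: 0.045
gripper_force: 0.0
```

Call:
{"api": "play_rows", "payload": {
  "grip": 0,
  "plan": [
    [0, 0, 0, 0, 0, 0],
    [0, 0, 0, 0, 0, 0],
    [0, 0, 0, 0, 0, 0],
    [0, 0, 0, 0, 0, 0],
    [0, 0, 0, 0, 0, 0],
    [0, 0, 0, 0, 0, 0],
    [0, 0, 0, 0, 0, 0],
    [0, 0, 0, 0, 0, 0]
  ]
}}

```text
clock: 15.37
tool_pos: [0.565, 0.2321, 0.0751]
orientation: [180.0, -0.0, 62.7]
force: [-0.3, -0.2, 3.8]
opening: 0.014
gripper_force: 30.0
```

Call:
{"api": "play_rows", "payload": {
  "plan": [
    [0, 0, 0, 0, 0, 5],
    [0, 0, 0, 0, 0, 5],
    [0, 0, 0, 0, 0, 5],
    [0, 0, 0, 0, 0, 5],
    [0, 0, 0, 0, 0, 5],
    [0, 0, 0, 0, 0, 5],
    [0, 0, 0, 0, 0, 5],
    [0, 0, 0, 0, 0, 5],
    [0, 0, 0, 0, 0, 5],
    [0, 0, 0, 0, 0, 5],
    [0, 0, 0, 0, 0, 5],
    [0, 0, 0, 0, 0, 5],
    [0, 0, 0, 0, 0, 5],
    [0, 0, 0, 0, 0, 4],
    [0, 0, 0, 0, 0, 1],
    [0, 0, 0, 0, 0, 1],
    [0, 0, 0, 0, 0, 0],
    [0, 0, 0, 0, 0, 0]
  ]
}}

```text
clock: 16.87
tool_pos: [0.5642, 0.2336, 0.0751]
orientation: [-179.9, 0.0, -8.3]
force: [-6.6, 6.8, 6.5]
opening: 0.0135
gripper_force: 30.2
```

```bash
python3 - <<'E'
from h import *
o=get_obs();print(o["tool_pos"],o["orientation"],o["force"],o["moment"])
E
```

```text
[0.56422783 0.23364165 0.07506025] [-1.79898745e+02  4.82201715e-03 -8.25914548e+00] [-6.64346517  6.75507819  6.47058695] [2.36627168 2.47361623 0.5362751 ]
```

The moment about z is 0.54 N m, so the knob is against its stop. Release and rise.

Call:
{"api": "play_rows", "payload": {
  "grip": 4.5,
  "plan": [
    [0, 0, 0, 0, 0, 0],
    [0, 0, 0, 0, 0, 0],
    [0, 0, 0, 0, 0, 0],
    [0, 0, 0, 0, 0, 0],
    [0, 0, -0.6, 0, 0, 0],
    [0, 0, -1.4, 0, 0, 0],
    [0, 0, -2, 0, 0, 0],
    [0, 0, -2, 0, 0, 0],
    [0, 0, -2, 0, 0, 0],
    [0, 0, -2, 0, 0, 0],
    [0, 0, 0, 0, 0, 0],
    [0, 0, 0, 0, 0, 0]
  ]
}}

```text
clock: 17.87
tool_pos: [0.5654, 0.2322, 0.1763]
orientation: [-179.9, -0.1, -8.3]
force: [-0.3, -0.5, -0.6]
opening: 0.0447
gripper_force: 0.0
```

```bash
python3 - <<'E'
from h import *
s=snapshot("scene");f=s["frame"][80:300,140:400,::-1];cv2.imwrite("pics/scene3.png",cv2.resize(f,None,fx=2.5,fy=2.5))
print([(r["score"],r["position"]) for r in spot_point("scene","pointer")+spot_point("scene","mark_yellow")])
E
```

```text
[(0.64, [0.6108, 0.069, 0.0239])]
```

View pics/scene3.png

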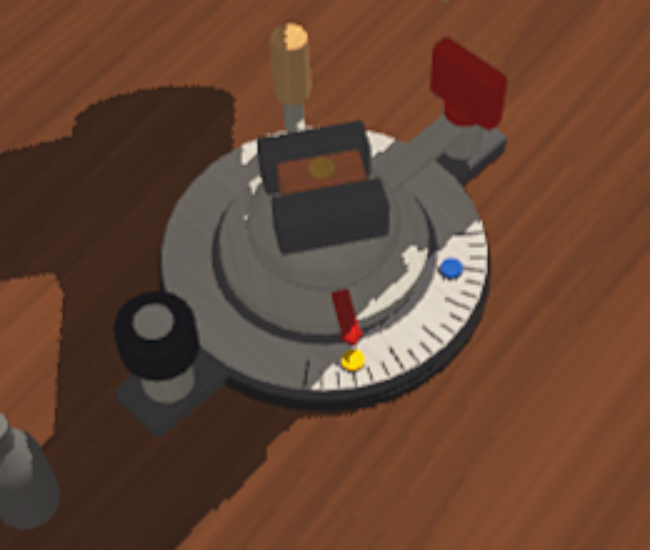

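The red bar at (468,85) is back in its starting orientation, the pointer (350,335) is still at the yellow dot (353,358), and the gripper is clear of everything.

```bash
python3 -c "
from plant import *
print(close_job())"
```

```text
the job is handed in; nothing more can be done
None
```

The job is handed in: I loosened the red knob about 70°, swung the head so its pointer stands at the yellow dot, and retightened the knob to its stop; the gripper ended clear of everything, at about 18 s of the 64 s allowed, and no verdict came back.

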